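# Load delivered disc weights into the weighing station

## Task

Make ready by swinging both carton flaps right back, turning the weighing station's cam lever to free its tray, and drawing the tray all the way out from under the hood. Then move every steel weight there is from the carton onto the tray, push the tray fully home under the hood and turn the lever all the way back to lock it. Leave the flaps folded back, and do not disturb the other things on the desk.

Things in the scene. Friction and masses are not known exactly. Their poses are not given: they have to be found in the camera images.
- carton_floor (a point): Small brown cardboard carton, fixed; outside 112 (its x) x 158 mm (its y), walls 4 mm, rim 54 mm above the desk, a flap on each 158 mm wall: near (-x) and far (+x). Point: centre of its inner floor, 4 mm above the desk. An 11 mm high pale insert leaves four pockets 40 x 40 mm, centred 24 mm either way along x and 32 mm either way along y; each holds at most one weight.
- flap_near_part (a joint): Angle of the near (robot side) carton flap: 0 lies shut, 1.57 stands upright, 2.9 is folded right back outside. Starts ajar, 0.65 to 1.0. Its crease is slightly stiff, so the flap stays at any angle where it is left; a light push of well under 1 N along its arc moves it. While it is still low, push its edge from inside upwards as well as outwards, since a push straight at the crease jams.
- flap_far_part (a joint): Angle of the far carton flap: 0 lies shut, 1.57 stands upright, 2.9 is folded right back outside. Starts ajar, 0.65 to 1.0. Its crease is slightly stiff, so the flap stays at any angle where it is left; a light push of well under 1 N along its arc moves it. While it is still low, push its edge from inside upwards as well as outwards, since a push straight at the crease jams.
- flap_near_hinge (a point): Middle of the near flap's crease, on the hinge axis, on top of the carton's long wall, 55 mm above the desk. The carton's y axis runs along the crease.
- flap_far_hinge (a point): Middle of the far flap's crease, on the hinge axis, on top of the carton's long wall, 55 mm above the desk. The carton's y axis runs along the crease.
- flap_near_edge (a point): Middle of the near flap's free edge, in the 60 mm wide thumb notch, 34 mm from its crease (beside the notch the flap reaches 46 mm). The flap is 3 mm cardboard, 156 mm long. Between the two notches there is a gap of at least 40 mm for a fingertip from above.
- flap_far_edge (a point): Middle of the far flap's free edge, in the 60 mm wide thumb notch, 34 mm from its crease (beside the notch the flap reaches 46 mm). The flap is 3 mm cardboard, 156 mm long. Between the two notches there is a gap of at least 40 mm for a fingertip from above.
- station: Weighing station, fixed to the desk: grey base plate 250 (x) x 150 (y) x 12 mm; over its far half a white hood, 156 mm wide, 86 mm high (with a round black sensor head on top, up to 121 mm, 80 mm behind the origin), its mouth 20 mm beyond the origin. Origin: centre of the base's underside. x points away from the robot, along the tray's slide, y to the left.
- tray_part (a joint): Travel of the tray: 0 fully home under the hood, 0.13 drawn fully out towards the robot (along the station's -x). Slides with about 1 N of friction. At home the locked cam lever stands in front of a lug on the tray and holds it.
- tray_floor (a point): Shallow aluminium tray, 100 (x) x 120 (y) mm outside, floor 20 mm above the desk, with a rim 3 mm thick and 10 mm high above the floor. Point: centre of its floor; x and y as the station's. Four weights stand on it side by side, two by two.
- tray_knob (a point): Upright round black pull knob in front of the tray, 18 mm diameter, 22 mm tall, its top 84 mm above the desk, on a thinner stem. Point: centre of the knob, 73 mm above the desk, 100 mm in front of the tray's centre and 30 mm left of it. It moves with the tray.
- lever_part (a joint): Angle of the cam lever at the station's right side, about an upright axis: 0 locked (arm points forward to the robot and left, over the base), 1.3 free (arm swung anticlockwise seen from above, to the right; it clears the tray from about 1.0 on). Stays where it is left; takes about 2 N at its knob.
- lever_knob (a point): Upright round black knob at the end of the cam lever, 16 mm diameter, 36 mm tall, its top 67 mm above the desk. Point: on its axis, 54 mm above the desk, 55 mm from the lever's axis.
- lever_hinge (a point): On the lever's upright hinge axis, at the height of its knob's centre.
- weight_a_mid (a point): Flat steel check weight, a plain disc 32 mm in diameter and 26 mm tall, about 0.16 kg. Point: its centre, 13 mm above its foot; z along its axis. Starts standing flat in a pocket of the carton's insert; absent (None) in some starts.
- weight_b_mid (a point): Flat steel check weight, a plain disc 32 mm in diameter and 26 mm tall, about 0.16 kg. Point: its centre, 13 mm above its foot; z along its axis. Starts standing flat in a pocket of the carton's insert; absent (None) in some starts.
- weight_c_mid (a point): Flat steel check weight, a plain disc 32 mm in diameter and 26 mm tall, about 0.16 kg. Point: its centre, 13 mm above its foot; z along its axis. Starts standing flat in a pocket of the carton's insert; absent (None) in some starts.
- weight_d_mid (a point): Flat steel check weight, a plain disc 32 mm in diameter and 26 mm tall, about 0.16 kg. Point: its centre, 13 mm above its foot; z along its axis. Starts standing flat in a pocket of the carton's insert; absent (None) in some starts.
- signal_box: Bystander: cream and black signal box, 69 x 135 x 45 mm, on the right of the desk. Origin under its centre.
- glue_bottle: Bystander: standing red-capped glue bottle, 36 x 42 x 106 mm. Origin under its centre.
- oil_dropper: Bystander: standing brown dropper bottle, 33 x 34 x 102 mm. Origin under its centre.
- micrometer: Bystander: micrometer lying at the left of the desk, 47 x 136 x 16 mm. Origin under its centre.
- marker_pen: Bystander: marker pen lying near the desk's front edge, 17 x 135 x 16 mm. Origin under its centre.

How it is judged (in metres and radians):
On the way, in this order (a step that is already met when the one before it is completed fails the run):
1. both flaps folded back, the lever free and the tray drawn out, in any order (value of joint each of flap_near_part, flap_far_part above 2 rad and value of joint lever_part above 1.05 rad and value of joint tray_part above 0.118 m), for 0.2 s.
2. every weight on the drawn-out tray (x of weight_a_mid in the frame of tray_floor between -0.045 and 0.045 m and y of weight_a_mid in the frame of tray_floor between -0.055 and 0.055 m and z of weight_a_mid in the frame of tray_floor between 0.005 and 0.04 m and x of weight_b_mid in the frame of tray_floor between -0.045 and 0.045 m and y of weight_b_mid in the frame of tray_floor between -0.055 and 0.055 m and z of weight_b_mid in the frame of tray_floor between 0.005 and 0.04 m and x of weight_c_mid in the frame of tray_floor between -0.045 and 0.045 m and y of weight_c_mid in the frame of tray_floor between -0.055 and 0.055 m and z of weight_c_mid in the frame of tray_floor between 0.005 and 0.04 m and x of weight_d_mid in the frame of tray_floor between -0.045 and 0.045 m and y of weight_d_mid in the frame of tray_floor between -0.055 and 0.055 m and z of weight_d_mid in the frame of tray_floor between 0.005 and 0.04 m and value of joint tray_part above 0.118 m), for 0.2 s.
3. the loaded tray pushed home (x of weight_a_mid in the frame of tray_floor between -0.045 and 0.045 m and y of weight_a_mid in the frame of tray_floor between -0.055 and 0.055 m and z of weight_a_mid in the frame of tray_floor between 0.005 and 0.04 m and x of weight_b_mid in the frame of tray_floor between -0.045 and 0.045 m and y of weight_b_mid in the frame of tray_floor between -0.055 and 0.055 m and z of weight_b_mid in the frame of tray_floor between 0.005 and 0.04 m and x of weight_c_mid in the frame of tray_floor between -0.045 and 0.045 m and y of weight_c_mid in the frame of tray_floor between -0.055 and 0.055 m and z of weight_c_mid in the frame of tray_floor between 0.005 and 0.04 m and x of weight_d_mid in the frame of tray_floor between -0.045 and 0.045 m and y of weight_d_mid in the frame of tray_floor between -0.055 and 0.055 m and z of weight_d_mid in the frame of tray_floor between 0.005 and 0.04 m and value of joint tray_part below 0.005 m), for 0.2 s.
4. the lever turned back to locked with the tray home (all of step 3 and value of joint lever_part below 0.2 rad), for 0.2 s.
At the end, for the whole second after the job is handed in: Every weight present rests on the tray (its middle over the tray's floor, within 45 mm along x and 55 mm along y of the centre), standing or lying; the tray is home within 5 mm, the lever within 0.2 rad of locked, both flaps opened beyond 2.0 rad (all of step 4 and value of joint each of flap_near_part, flap_far_part above 2 rad); the robot touches nothing.
It fails at once if a bystander is moved by more than 3 cm (distance of any of signal_box, glue_bottle, oil_dropper, micrometer, marker_pen from where it was at the start of the episode above 0.03 m).
Of weight_a, weight_b, weight_c, weight_d only 2 to 4 are there at a start; the rules pass over those that are not, and their reading is None.
At some moment in a run one of weight_a, weight_b, weight_c, weight_d may be knocked a few centimetres aside while the robot is not near it.
Once in a run the grip may slacken for a moment while it holds something.
It also fails if it takes over 210 s, if anything falls off the work surface, if the arm or the gripper's body presses on something with over 40 N, if the wrist force passes 120 N, or if a joint passes its speed limit or range.

## Robot

A 6-joint arm with a two-finger parallel gripper is mounted at the origin on a cart in front of the work surface, level with it; the furniture and walls round the work are solid. World frame = base frame: x ahead of the robot, y to its left, z up, the work surface at z = 0. Lengths are in mm, angles in rad, forces in N, time in s.
With the tool pointing down it reaches from about 275 to 775 mm from the base axis. Payload 14.6 kg.
Tool frame: the origin (TCP) lies where the fingers leave the gripper's body, on its centre line; the fingertips stand 73 mm ahead of it and the grasp point (between the pads) lies 54 mm ahead of it; z points along the fingers, y is the line along which they close (so a half turn about z gives the same grasp; the last joint's range is limited). The gripper opens to 85 mm and grips with 20 to 120 N. Pads are 22 mm wide; open, the fingers measure 114 mm over their backs; the gripper's body (76 mm by 85 mm) begins 54 mm behind the grasp point. The pads swing forward as they close: fully open they stand 13 mm farther back than shut.
Start: joints at [1.18, 0.263, -0.048, 1.259, 0, 1.415], TCP at [122.655, 510.474, 303.878] pointing down, gripper open.
Joint ranges: [-2.65, 2.65], [-0.89, 1.7], [-1.18, 1.37], [-2.13, 2.11], [-1.35, 1.29], [-3.14, 3.14]. Speed limits (rad/s): [1.89, 1.89, 2.57, 2.79, 3.14, 3.14].

## Interface

Orientations are given as [roll, pitch, yaw] about the fixed x, y, z axes, in that order (R = Rz(yaw) Ry(pitch) Rx(roll)).
In Python, from cell import ctrl gives the robot as it stands.
- The arm moves only by the tool play_rows, never from a script. Its argument "steps" is a list of rows, each a list of 3 entries, a list of its own where there are three numbers: the shift along the tool's x, y, z in cm, then the turn, a rotation vector about the tool's x, y, z in rad, then the opening, from -1 (shut) to 1 (fully open). A call has 1 to 5 rows; each row shifts and turns the commanded pose from where the row before left it, along the tool's axes as they then stand; what a row does not reach is not made up. A row lasts 1/12 s, in which the tool goes at most 41.7 mm and 7.16 degrees, less where a joint would pass 70% of its speed; a pose out of reach is approached as far as the arm can. A call is refused whole if a number of a shift passes 4.17 or a number of a turn 0.125, either way. A call with a gripper value outside its range is refused whole. The fingers move at their own pace and stop on an object; the grip force is fixed at half the most. Time passes only in rows, so rows that do not move let the fingers close. It gives the time, the measured TCP pose, the force, the opening and the grip force at its end, in the units of the state.
- ctrl.sense(): the state, without advancing time (a new reading comes with each control period).
- ctrl.snapshot(name): name is "side" or "top"; returns a dict with "pixels" (480x640x3 uint8, red, green, blue), "K" (3x3 intrinsics, pixels), "origin" and "orientation" of the camera in the world. Camera axes: x right, y down, z forward; pixel columns grow to the right and rows downward; lengths in mm; the calibration is good to about 2 mm. A picture is of the moment at which its call begins. There is no depth.
- ctrl.job_done(): hands the job in; it is judged then, once.
Trained networks look in a picture, given as the dict that the camera call returned (one of the last four; its "shot" number tells which), for a name from the list of things; names that differ only in an ending like _2 or _b are one class to them, and where a whole thing is asked for, a point or a joint stands for the part that bears it (a point fixed in the world has none). Each returns a list of dicts, best first, with "conf" (0 to 1); they miss things now and then, are a little off and sometimes report something else, mostly with a low value. They report only what shows in the picture. A call takes as long as a camera call.
- ctrl.boxes_of(picture, name): "centre" ([x, y, z] in mm, in the coordinates of the camera as it stood for that picture, good to about 4 mm: the middle of the surface that is visible of it).
- ctrl.mark_of(picture, name): "centre" ([x, y, z] in mm, in the coordinates of the camera as it stood for that picture, good to about 4 mm: a listed point, or the origin of a listed thing).
The state is a dict: "t": time; "joints": joint angles; "qd": joint speeds; "tau": joint torques, N m; "position": TCP position; "tool_rot": TCP orientation; "force": force on the tool from outside, world axes, zero at the start; "moment": the same for the moment, N m; "gripper_width": finger opening in mm; "grip_force": force on a finger pad.
Only numpy, scipy, OpenCV 4.12 (cv2) and the standard library are available. Lean on these libraries where they do the work, as an engineer would, in place of code of your own. Each camera call takes 0.05 s, during which the arm holds its last target. There are 200 camera calls.

## Working session

There is one attempt and no reset: what is moved stays moved. The work goes in short steps, Python scripts to look and compute and a tool call to move; the robot and the scene stay as the last step left them, time stands still between calls to the robot, and variables do not carry over. Pictures are saved under pics/ and viewed, at most 14 in all, crops included, and the job is handed in when it is done.

Besides the shell and the picture viewer there is one more tool, called after "Emit:" as name([rows], argument=value, ...), one row to a line, values as JSON. play_rows: Moves the arm, as the interface text tells. Its arguments: {"type":"object","properties":{"steps":{"type":"array","items":{"type":"array"}}},"required":["steps"]}

```bash
ls; mkdir -p pics; cat > h.py <<'E'
from cell import ctrl
import numpy as np, cv2
from scipy.spatial.transform import Rotation as R
def Rc(p):
    o=np.array(p["orientation"],float)
    return o if o.shape==(3,3) else R.from_euler('xyz',o).as_matrix()
def snap(n,f=None):
    p=ctrl.snapshot(n)
    if f: cv2.imwrite(f"pics/{f}.png",np.array(p["pixels"])[:,:,::-1])
    return p
def w(p,c): return np.array(p["origin"])+Rc(p)@np.array(c)
def find(p,name,fn='mark_of',k=1):
    r=getattr(ctrl,fn)(p,name)
    return [(round(d["conf"],2),np.round(w(p,d["centre"])).tolist()) for d in r[:k]]
def pix(p,x):
    c=Rc(p).T@(np.array(x,float)-np.array(p["origin"])); q=np.array(p["K"])@c; return q[:2]/q[2]
def ray(p,u,v,z):
    d=Rc(p)@np.linalg.inv(np.array(p["K"]))@np.array([u,v,1.]); o=np.array(p["origin"]); return o+d*(z-o[2])/d[2]
E
python3 - <<'E'
from h import *
print(ctrl.sense())
for n in("top","side"):
    p=snap(n,n+"0"); print(n,p["origin"],p["orientation"],p["K"])
    for t in "carton_floor flap_near_hinge flap_far_hinge flap_near_edge flap_far_edge station tray_floor tray_knob lever_knob lever_hinge signal_box glue_bottle oil_dropper micrometer marker_pen".split(): print(t,find(p,t))
    print("w",find(p,"weight_a_mid",k=5))
E
```

```text
pics
{'t': 0.0, 'joints': array([ 1.17969523e+00,  2.63532413e-01, -4.89631820e-02,  1.25938427e+00,
        9.01318360e-06,  1.41553952e+00]), 'qd': array([ 7.76937209e-04,  1.56439165e-04, -6.55944435e-05, -2.90311856e-04,
        1.80723206e-03, -1.11935242e-03]), 'tau': array([-1.36278450e-03, -6.37600851e+01,  3.84571695e+01,  1.33445294e-02,
       -2.82340261e-04, -9.49431637e-06]), 'position': array([122.5766029 , 510.28168283, 303.41049961]), 'tool_rot': array([-3.14052354e+00, -1.76456201e-04,  2.90574826e+00]), 'force': array([ 0.51679136, -0.34635715,  0.43086216]), 'moment': array([ 0.02413799, -0.0067544 , -0.02250614]), 'grip_force': 0.0, 'gripper_width': 85.57164066227227}
top [ 295.11638651  247.78981112 1179.36032032] [-2.96667924 -0.01307072 -1.56324157] [[535.43925162   0.         326.4413011 ]
 [  0.         535.43925162 237.91296252]
 [  0.           0.           1.        ]]
carton_floor [(0.79, [445.0, 136.0, 8.0])]
flap_near_hinge [(0.96, [389.0, 138.0, 59.0])]
flap_far_hinge [(0.72, [496.0, 134.0, 54.0])]
flap_near_edge [(0.93, [410.0, 138.0, 82.0])]
flap_fa
[... 609 characters left out ...]
     521.17929273 245.59261547]
 [  0.           0.           1.        ]]
carton_floor []
flap_near_hinge [(0.72, [408.0, 137.0, 76.0])]
flap_far_hinge [(0.68, [492.0, 134.0, 51.0])]
flap_near_edge [(0.64, [413.0, 138.0, 78.0])]
flap_far_edge [(0.69, [475.0, 136.0, 77.0])]
station [(0.86, [553.0, 410.0, -3.0])]
tray_floor []
tray_knob [(0.59, [509.0, 431.0, 74.0])]
lever_knob [(0.58, [505.0, 360.0, 58.0])]
lever_hinge [(0.67, [473.0, 138.0, 80.0])]
signal_box [(0.59, [469.0, -123.0, -2.0])]
glue_bottle [(0.87, [593.0, 554.0, -4.0])]
oil_dropper [(0.56, [546.0, 570.0, -1.0])]
micrometer [(0.75, [445.0, 594.0, -3.0])]
marker_pen [(0.48, [342.0, 475.0, -2.0])]
w [(0.31, [466.0, -126.0, -4.0])]
```

View pics/top0.png

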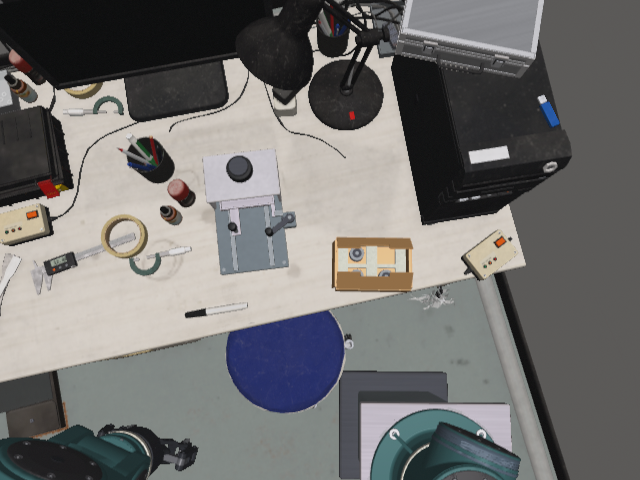

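View pics/side0.png

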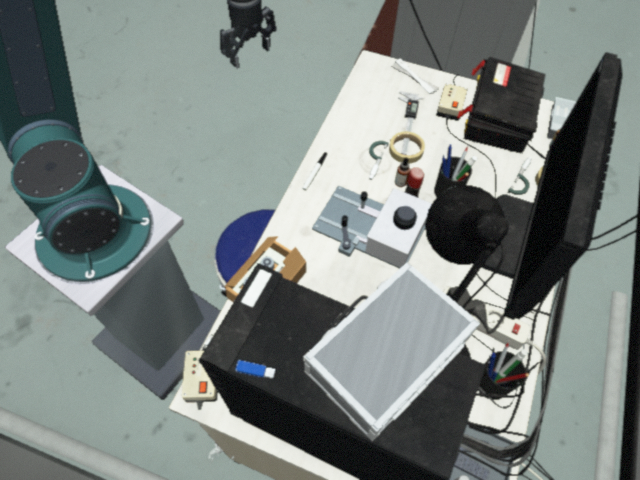

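Top view: the carton is at cols 332–413, rows 237–290, with both flaps ajar and weights visible inside. The station is at cols 205–296, with the tray knob at (232,227), the lever knob at (269,232) and the lever hinge at (290,218). The side view shows a tall black tower to the right of the carton and a lamp beyond the station.

```bash
python3 - <<'E'
from h import *
p=snap("top"); s=snap("side")
for n,u,v,z in [("baseFL",222,273,12),("baseFR",288,267,12),("hoodL",203,155,86),("hoodR",275,150,86),("towerfront",425,222,0),("tower2",395,60,0),("towertop",570,165,200),("cFL",333,289,54),("cFR",411,291,54),("cBL",337,238,54),("cBR",412,240,54),("weights",356,255,30),("w2",385,275,30),("lamp",265,60,400)]:
    print(n,np.round(ray(p,u,v,z)))
for q in (p,s):
  for t in ("tray_knob","lever_knob","lever_hinge","tray_floor","station","carton_floor"): print(t,find(q,t))
im=np.array(p["pixels"])[215:310,315:430,::-1]; a=cv2.resize(im,None,fx=4,fy=4,interpolation=2)
im=np.array(p["pixels"])[185:280,195:305,::-1]; b=cv2.resize(im,(400,380),interpolation=2)
cv2.imwrite("pics/c1.png",np.hstack([a[:, :400],b]))
E
```

```text
baseFL [422. 462.  12.]
baseFR [436. 318.  12.]
hoodL [665. 499.  86.]
hoodR [678. 346.  86.]
towerfront [542.  12.   0.]
tower2 [935.  74.   0.]
towertop [ 615. -229.  200.]
cFL [385. 220.  54.]
cFR [383.  56.  54.]
cBL [494. 212.  54.]
cBR [491.  52.  54.]
weights [461. 170.  30.]
w2 [418. 107.  30.]
lamp [715. 337. 400.]
tray_knob [(0.73, [515.0, 431.0, 77.0])]
lever_knob [(0.79, [508.0, 356.0, 56.0])]
lever_hinge [(0.53, [543.0, 313.0, 52.0])]
tray_floor [(0.74, [612.0, 422.0, 21.0])]
station []
carton_floor [(0.57, [446.0, 135.0, 9.0])]
tray_knob [(0.7, [510.0, 432.0, 74.0])]
lever_knob [(0.77, [503.0, 361.0, 52.0])]
lever_hinge [(0.65, [339.0, 473.0, 2.0])]
tray_floor []
station [(0.76, [555.0, 408.0, -1.0])]
carton_floor []
```

View pics/c1.png

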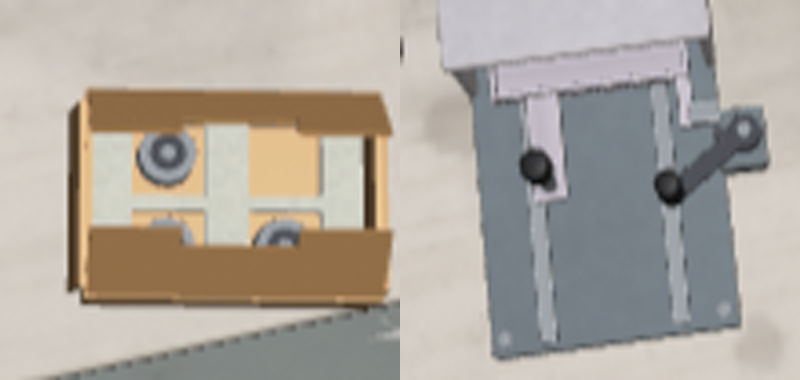

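Crop: three weights are visible, two on the left (near and far) and one near-right; the far-right pocket is empty. The station is turned about 5°. I'll move over the carton with the gripper shut.

Emit:
play_rows([
  [[0,0,0],[0,0,-0.118],-1],
  [[0,0,0],[0,0,-0.118],-1],
])

```text
t: 2.57
position: [122.7, 510.5, 303.9]
tool_rot: [-3.142, 0.0, -3.136]
force: [0.3, 0.1, -0.4]
gripper_width: 63.9
grip_force: 0.0
```

Emit:
play_rows([
  [[-2.4,-2.8,0],[0,0,0],-1],
  [[-2.4,-2.8,0],[0,0,0],-1],
  [[-2.4,-2.8,0],[0,0,0],-1],
  [[-2.4,-2.8,0],[0,0,0],-1],
  [[-2.4,-2.8,0],[0,0,0],-1],
])

```text
t: 2.98
position: [243.3, 369.1, 304.0]
tool_rot: [3.141, 0.0, -3.141]
force: [1.1, 0.5, 0.0]
gripper_width: 0.4
grip_force: 0.0
```

Emit:
play_rows([
  [[-2.4,-2.8,0],[0,0,0],-1],
  [[-2.4,-2.8,0],[0,0,0],-1],
  [[-2.4,-2.8,0],[0,0,0],-1],
  [[-2.4,-2.8,0],[0,0,0],-1],
  [[0,0,0],[0,0,0],-1],
])

```text
t: 3.4
position: [342.0, 254.8, 303.9]
tool_rot: [-3.141, 0.001, 3.137]
force: [-0.1, 0.7, -0.7]
gripper_width: -0.3
grip_force: 0.0
```

Emit:
play_rows([
  [[-2.45,-2.95,0],[0,0,0],-1],
  [[-2.45,-2.95,0],[0,0,0],-1],
  [[-2.45,-2.95,0],[0,0,0],-1],
  [[-2.45,-2.95,0],[0,0,0],-1],
  [[0,0,3],[0,0,0],-1],
])

```text
t: 3.82
position: [442.1, 137.0, 277.0]
tool_rot: [-3.141, 0.008, 3.138]
force: [-0.6, 1.1, -0.5]
gripper_width: 0.4
grip_force: 0.0
```

Emit:
play_rows([
  [[0,0,3],[0,0,0],-1],
  [[0,0,3],[0,0,0],-1],
  [[0,0,2],[0,0,0],-1],
  [[0,0,1],[0,0,0],-1],
  [[0,0,0],[0,0,0],-1],
])

```text
t: 4.23
position: [435.6, 140.6, 182.0]
tool_rot: [-3.141, -0.003, -3.141]
force: [0.1, -0.5, 0.2]
gripper_width: 0.0
grip_force: 0.0
```

Emit:
play_rows([
  [[0,-0.3,2.5],[0,0,0],-1],
  [[0,0,2.3],[0,0,0],-1],
  [[0,0,0],[0,0,0],-1],
  [[1,0,-0.2],[0,0,0],-1],
  [[1,0,-0.3],[0,0,0],-1],
])

```text
t: 4.65
position: [416.8, 137.7, 142.3]
tool_rot: [3.141, 0.001, -3.141]
force: [2.6, 0.5, 1.7]
gripper_width: 0.0
grip_force: 0.9
```

Emit:
play_rows([
  [[1,0,-0.4],[0,0,0],-1],
  [[1,0,-0.4],[0,0,0],-1],
  [[1,0,-0.2],[0,0,0],-1],
  [[1,0,0],[0,0,0],-1],
  [[1,0,0],[0,0,0],-1],
])

```text
t: 5.07
position: [365.6, 137.5, 151.3]
tool_rot: [3.142, 0.001, -3.141]
force: [-0.2, -0.6, 0.9]
gripper_width: -0.2
grip_force: 0.1
```

Emit:
play_rows([
  [[0.8,0,0],[0,0,0],-1],
  [[0,0,0.3],[0,0,0],-1],
  [[0,0,0.4],[0,0,0],-1],
  [[0,0,0],[0,0,0],-1],
  [[0,0,0],[0,0,0],-1],
])

```text
t: 5.48
position: [359.0, 137.5, 143.5]
tool_rot: [-3.141, -0.001, -3.142]
force: [0.0, -0.7, 0.5]
gripper_width: 0.0
grip_force: 0.0
```

```bash
python3 - <<'E'
from h import *
p=snap("top"); s=snap("side")
for q in (p,s):
  for t in "flap_near_hinge flap_near_edge flap_far_edge".split(): print(t,find(q,t))
print(ctrl.sense()["position"],ctrl.sense()["force"])
a=np.array(p["pixels"])[205:320,305:435,::-1]; b=np.array(s["pixels"])[220:310,200:330,::-1]
cv2.imwrite("pics/c2.png",np.hstack([cv2.resize(a,(400,354)),cv2.resize(b,(400,354))]))
E
```

```text
flap_near_hinge [(0.3, [547.0, 577.0, 3.0])]
flap_near_edge []
flap_far_edge [(0.73, [468.0, 136.0, 82.0])]
flap_near_hinge [(0.59, [385.0, 137.0, 55.0])]
flap_near_edge [(0.96, [355.0, 137.0, 67.0])]
flap_far_edge [(0.9, [477.0, 136.0, 77.0])]
[358.81591343 137.52370524 143.89273168] [ 0.37301052 -0.3094409   0.57280888]
```

View pics/c2.png

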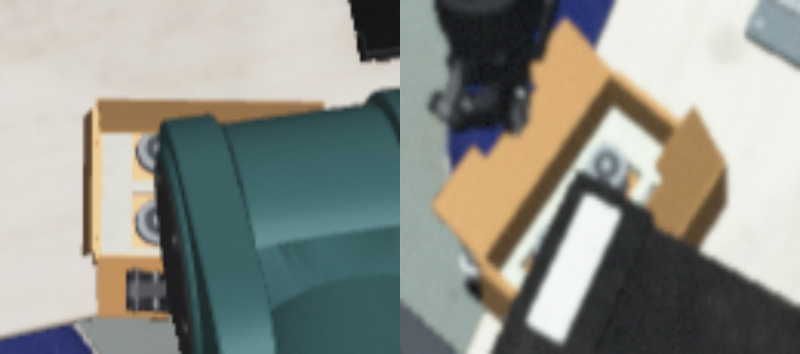

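The near flap is folded back to about 2.75 rad (edge at z≈67, x≈355). The far flap is next.

Emit:
play_rows([
  [[0,0,-3],[0,0,0],-1],
  [[-1,0,-2.5],[0,0,0],-1],
  [[-3.5,0,0],[0,0,0],-1],
  [[-3.5,0,0],[0,0,0],-1],
  [[0,0,2.5],[0,0,0],-1],
])

```text
t: 6.3
position: [446.9, 137.9, 177.4]
tool_rot: [3.14, 0.012, 3.141]
force: [0.1, 1.0, -0.7]
gripper_width: -0.0
grip_force: 0.0
```

Emit:
play_rows([
  [[0,0,3],[0,0,0],-1],
  [[0,0,1.2],[0,0,0],-1],
  [[0,0,0],[0,0,0],-1],
  [[-1,0,-0.2],[0,0,0],-1],
  [[-1,0,-0.3],[0,0,0],-1],
])

```text
t: 6.72
position: [458.8, 137.6, 137.5]
tool_rot: [-3.142, -0.0, -3.141]
force: [1.3, -0.5, -0.0]
gripper_width: 0.1
grip_force: 0.0
```

Emit:
play_rows([
  [[-1,0,-0.4],[0,0,0],-1],
  [[-1,0,-0.4],[0,0,0],-1],
  [[-1,0,-0.2],[0,0,0],-1],
  [[-1,0,0],[0,0,0],-1],
  [[-1,0,0],[0,0,0],-1],
])

```text
t: 7.13
position: [509.5, 137.6, 147.7]
tool_rot: [3.141, 0.001, -3.141]
force: [-1.7, -0.5, 1.1]
gripper_width: 0.1
grip_force: 0.3
```

Emit:
play_rows([
  [[-1,0,0],[0,0,0],-1],
  [[-0.8,0,0.3],[0,0,0],-1],
  [[0,0,0.5],[0,0,0],-1],
  [[0,0,0],[0,0,0],-1],
  [[0,0,0],[0,0,0],-1],
])

```text
t: 7.55
position: [526.1, 137.5, 138.3]
tool_rot: [-3.141, -0.001, -3.141]
force: [0.3, 0.3, 0.3]
gripper_width: 0.1
grip_force: 0.0
```

```bash
python3 - <<'E'
from h import *
p=snap("top"); s=snap("side")
for q in (p,s):
  for t in "flap_near_edge flap_far_edge".split(): print(t,find(q,t))
print(ctrl.sense()["position"],ctrl.sense()["force"])
E
```

```text
flap_near_edge [(0.65, [357.0, 136.0, 69.0])]
flap_far_edge [(0.68, [525.0, 138.0, 62.0])]
flap_near_edge [(0.85, [355.0, 136.0, 64.0])]
flap_far_edge [(0.47, [528.0, 140.0, 58.0])]
[526.57203628 137.57867664 139.04813941] [-0.39523089  0.11060552 -0.24464984]
```

Both flaps are folded back. I'll go to the lever with the fingers as a cage about 36 mm wide.

Emit:
play_rows([
  [[0,0,-4],[0,0,0],-0.15],
  [[0,0,-4],[0,0,0],-0.15],
  [[0.3,3.2,0],[0,0,0],-0.15],
  [[0.3,3.2,0],[0,0,0],-0.15],
  [[0.3,3.2,0],[0,0,0],-0.15],
])

```text
t: 8.27
position: [517.7, 234.5, 219.8]
tool_rot: [3.141, 0.002, 3.141]
force: [0.4, 0.2, -0.3]
gripper_width: 36.2
grip_force: 0.0
```

Emit:
play_rows([
  [[0.3,3.2,0],[0,0,0],-0.15],
  [[0.3,3.2,0],[0,0,0],-0.15],
  [[0.3,3.2,0],[0,0,0],-0.15],
  [[0.2,3,0],[0,0,0],-0.15],
  [[0,0,0],[0,0,0],-0.15],
])

```text
t: 8.68
position: [505.8, 363.8, 218.7]
tool_rot: [3.14, 0.0, -3.138]
force: [0.0, -0.7, -0.5]
gripper_width: 36.2
grip_force: 0.0
```

```bash
python3 - <<'E'
from h import *
p=snap("top"); s=snap("side")
for q in (p,s):
  for t in "lever_knob tray_knob".split(): print(t,find(q,t))
print(ctrl.sense()["position"],ctrl.sense()["gripper_width"])
E
```

```text
lever_knob [(0.34, [389.0, 136.0, 58.0])]
tray_knob []
lever_knob [(0.55, [505.0, 359.0, 57.0])]
tray_knob [(0.82, [515.0, 431.0, 73.0])]
[506.85395812 358.60064582 219.02761651] 36.12519197868332
```

Emit:
play_rows([
  [[0,0,3.4],[0,0,0],-0.15],
  [[0,0,3.4],[0,0,0],-0.15],
  [[0,0,3.4],[0,0,0],-0.15],
  [[0,0,0],[0,0,0],-0.15],
  [[0,0,0],[0,0,0],-0.15],
])

```text
t: 9.4
position: [506.3, 358.6, 116.6]
tool_rot: [-3.14, -0.002, 3.141]
force: [0.4, 0.5, 0.9]
gripper_width: 36.1
grip_force: 0.0
```

Emit:
play_rows([
  [[0,-0.8,0],[0,0,0],-0.15],
  [[0.5,-0.5,0],[0,0,0],-0.15],
  [[0.5,-0.5,0],[0,0,0],-0.15],
  [[0.4,-0.6,0],[0,0,0],-0.15],
  [[0.3,-0.65,0],[0,0,0],-0.15],
])

```text
t: 9.82
position: [489.0, 328.8, 117.9]
tool_rot: [3.14, 0.001, -3.141]
force: [-3.0, 4.2, 1.6]
gripper_width: 36.6
grip_force: 1.9
```

Emit:
play_rows([
  [[0.2,-0.7,0],[0,0,0],-0.15],
  [[0.2,-0.7,0],[0,0,0],-0.15],
  [[0,-0.7,0],[0,0,0],-0.15],
  [[0,-0.7,0],[0,0,0],-0.15],
  [[-0.2,-0.7,0],[0,0,0],-0.15],
])

```text
t: 10.23
position: [487.5, 293.2, 116.9]
tool_rot: [-3.141, -0.0, -3.141]
force: [-0.9, 1.3, 0.4]
gripper_width: 36.0
grip_force: 1.0
```

Emit:
play_rows([
  [[-0.2,-0.7,0],[0,0,0],-0.15],
  [[-0.2,-0.4,0],[0,0,0],-0.15],
  [[0,0,0],[0,0,0],-0.15],
])

```text
t: 10.48
position: [490.8, 284.2, 116.8]
tool_rot: [3.135, -0.004, -3.14]
force: [-11.9, 19.7, 3.3]
gripper_width: 36.4
grip_force: 9.8
```

```bash
python3 - <<'E'
from h import *
p=snap("top"); s=snap("side","side3")
for q in (p,s):
  for t in "lever_knob lever_hinge tray_knob".split(): print(t,find(q,t))
print(ctrl.sense()["position"],ctrl.sense()["force"])
E
```

```text
lever_knob []
lever_hinge []
tray_knob [(0.88, [516.0, 432.0, 73.0])]
lever_knob [(0.76, [487.0, 297.0, 53.0])]
lever_hinge [(0.78, [544.0, 316.0, 49.0])]
tray_knob [(0.91, [512.0, 430.0, 74.0])]
[490.68566406 284.38501281 116.76792214] [-11.1814949   18.13770095   3.81270398]
```

Side view network: the lever knob is at (487,297), which is the free stop. Next I'll grip the tray knob and draw the tray out.

Emit:
play_rows([
  [[0,0.8,0],[0,0,0],-0.15],
  [[0,0,-4],[0,0,0],0.1],
  [[0,0,-4],[0,0,0],0.1],
  [[-0.5,3.5,0],[0,0,0],0.1],
  [[-0.5,3.5,0],[0,0,0],0.1],
])

```text
t: 11.3
position: [503.4, 361.0, 199.8]
tool_rot: [3.14, 0.005, 3.139]
force: [1.0, 0.4, -0.2]
gripper_width: 46.8
grip_force: 0.0
```

Emit:
play_rows([
  [[-0.5,3.5,0],[0,0,0],0.1],
  [[-0.7,3.5,0],[0,0,0],0.1],
  [[0,0,0],[0,0,0],0.1],
  [[0,0,3.5],[0,0,0],0.1],
  [[0,0,3.4],[0,0,0],0.1],
])

```text
t: 11.72
position: [515.0, 431.6, 128.0]
tool_rot: [3.14, 0.004, -3.141]
force: [0.4, 0.7, -0.8]
gripper_width: 46.8
grip_force: 0.0
```

Emit:
play_rows([
  [[0,0,0],[0,0,0],-0.5],
  [[0,0,0],[0,0,0],-0.7],
  [[0,0,0],[0,0,0],-1],
  [[0,0,0],[0,0,0],-1],
  [[0,0,0],[0,0,0],-1],
])

```text
t: 12.13
position: [513.3, 433.0, 128.3]
tool_rot: [3.137, -0.002, -3.14]
force: [-1.6, 22.5, -28.8]
gripper_width: 16.1
grip_force: 59.6
```

Emit:
play_rows([
  [[0,0.15,0.15],[0,0,0],-1],
  [[1.3,-0.12,0],[0,0,0],-1],
  [[1.3,-0.12,0],[0,0,0],-1],
  [[1.3,-0.12,0],[0,0,0],-1],
])

```text
t: 12.47
position: [475.1, 428.5, 128.0]
tool_rot: [-3.141, 0.002, 3.141]
force: [2.0, -3.3, -10.2]
gripper_width: 15.7
grip_force: 61.5
```

Emit:
play_rows([
  [[1.3,-0.12,0],[0,0,0],-1],
  [[1.3,-0.12,0],[0,0,0],-1],
  [[1.3,-0.12,0],[0,0,0],-1],
  [[1.3,-0.12,0],[0,0,0],-1],
  [[1.3,-0.12,0],[0,0,0],-1],
])

```text
t: 12.88
position: [409.9, 420.3, 127.9]
tool_rot: [-3.136, 0.002, 3.14]
force: [4.0, -22.6, -3.3]
gripper_width: 16.1
grip_force: 62.6
```

Emit:
play_rows([
  [[1.3,-0.12,0],[0,0,0],-1],
  [[1.0,-0.1,0],[0,0,0],-1],
  [[0.5,0,0],[0,0,0],-1],
  [[0,0,0],[0,0,0],-1],
])

```text
t: 13.22
position: [383.9, 417.2, 127.9]
tool_rot: [-3.133, 0.007, 3.139]
force: [20.0, -31.2, -8.5]
gripper_width: 16.1
grip_force: 62.3
```

```bash
python3 - <<'E'
from h import *
p=snap("top"); s=snap("side")
for q in (p,s):
  for t in "lever_knob tray_floor tray_knob station".split(): print(t,find(q,t))
  print(find(q,"weight_a_mid",k=5))
print(ctrl.sense()["position"],ctrl.sense()["force"])
E
```

```text
lever_knob [(0.65, [494.0, 295.0, 56.0])]
tray_floor [(0.74, [482.0, 405.0, 21.0])]
tray_knob []
station [(0.85, [554.0, 407.0, 3.0])]
[(0.74, [591.0, 553.0, 4.0])]
lever_knob [(0.81, [488.0, 297.0, 55.0])]
tray_floor [(0.85, [489.0, 398.0, 18.0])]
tray_knob []
station [(0.69, [553.0, 410.0, -3.0])]
[]
[384.08664383 417.15139644 127.87578632] [ 16.97864792 -30.41751003  -6.97421692]
```

The tray is at its stop, having moved 129 mm. I'll release it, lift, and look at the carton and tray.

Emit:
play_rows([
  [[0,0,0],[0,0,0],0.1],
  [[0,0,0],[0,0,0],0.1],
  [[0,0,0],[0,0,0],0.1],
  [[0,0,-3.5],[0,0,0],0.1],
  [[0,0,-3.5],[0,0,0],0.1],
])

```text
t: 14.23
position: [381.2, 420.4, 197.4]
tool_rot: [-3.141, -0.002, -3.141]
force: [1.1, 0.3, -0.2]
gripper_width: 46.8
grip_force: 0.0
```

Emit:
play_rows([
  [[1,3,-3.5],[0,0,0],0.1],
  [[1,3,-3.5],[0,0,0],0.1],
  [[1,4,-2],[0,0,0],0.1],
  [[0,4,0],[0,0,0],0.1],
  [[0,0,0],[0,0,0],0.1],
])

```text
t: 14.65
position: [354.2, 555.6, 278.0]
tool_rot: [3.137, 0.002, -3.138]
force: [0.1, 1.4, -0.7]
gripper_width: 47.0
grip_force: 0.0
```

```bash
python3 - <<'E'
from h import *
p=snap("top"); s=snap("side")
for q in (p,s):
  for t in "lever_knob tray_floor tray_knob carton_floor flap_near_hinge flap_far_hinge".split(): print(t,find(q,t))
  print(find(q,"weight_a_mid",k=5),find(q,"weight_a_mid","boxes_of",k=5))
print(ctrl.sense()["position"])
a=np.array(p["pixels"])[215:310,315:430,::-1]; b=np.array(p["pixels"])[185:295,195:305,::-1]
cv2.imwrite("pics/c4.png",np.hstack([cv2.resize(a,None,fx=3.4,fy=3.4,interpolation=2)[:323],cv2.resize(b,(323,323),interpolation=2)]))
E
```

```text
lever_knob [(0.59, [526.0, 138.0, 63.0])]
tray_floor [(0.9, [482.0, 404.0, 22.0])]
tray_knob [(0.71, [387.0, 416.0, 74.0])]
carton_floor [(0.67, [442.0, 134.0, 8.0])]
flap_near_hinge [(0.97, [390.0, 137.0, 58.0])]
flap_far_hinge [(0.74, [498.0, 133.0, 56.0])]
[(0.75, [591.0, 549.0, 4.0]), (0.47, [446.0, 134.0, 9.0])] [(0.59, [522.0, 308.0, 40.0])]
lever_knob [(0.67, [490.0, 299.0, 53.0])]
tray_floor [(0.74, [489.0, 400.0, 17.0])]
tray_knob [(0.56, [382.0, 413.0, 75.0])]
carton_floor [(0.6, [386.0, 137.0, 55.0])]
flap_near_hinge [(0.58, [383.0, 135.0, 54.0])]
flap_far_hinge [(0.8, [495.0, 136.0, 52.0])]
[(0.69, [386.0, 415.0, 72.0])] [(0.36, [477.0, 406.0, 22.0])]
[354.87403589 550.09737154 276.37638641]
```

View pics/c4.png

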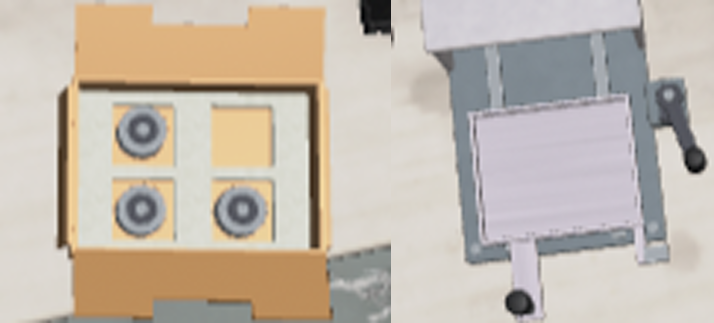

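Crop: three weights in their pockets at far-left (357,253), near-left (356,277) and near-right (386,277). The tray is out and the lever points right.

```bash
python3 - <<'E'
from h import *
p=snap("top")
for u,v in [(142,131),(140,210),(241,210)]: print("W",np.round(ray(p,315+u/3.4,215+v/3.4,29)[:2],1))
for u,v in [(113,104),(174,104),(113,166),(272,239),(271,105),(212,239),(113,239)]: print("pocket",np.round(ray(p,315+u/3.4,215+v/3.4,15)[:2],1))
for u,v in [(470,112),(628,95),(640,222),(483,240)]: print("T",np.round(ray(p,195+(u-391)/2.936,185+v/2.936,30)[:2],1))
g=cv2.cvtColor(np.array(p["pixels"])[215:310,315:430],cv2.COLOR_RGB2GRAY)
c=cv2.HoughCircles(cv2.resize(g,None,fx=4,fy=4,interpolation=2),cv2.HOUGH_GRADIENT,1,60,param1=120,param2=18,minRadius=26,maxRadius=38)
for x,y,r in (c[0] if c is not None else []): print("H",r,np.round(ray(p,315+x/4,215+y/4,29)[:2],1))
E
```

```text
W [464.7 168.2]
W [414.1 169.5]
W [414.7 105.4]
pocket [484.3 186. ]
pocket [484.7 146.4]
pocket [443.8 185.9]
pocket [397.7  84. ]
pocket [484.6  83.4]
pocket [397.3 122.5]
pocket [396.8 185.9]
T [528.9 463. ]
T [543.  345.8]
T [447.5 334.7]
T [433.2 449.5]
H 28.6 [415.  103.8]
H 27.3 [415.5 169.6]
```

Emit:
play_rows([
  [[-1.1,-3.82,0],[0,0,0],0.1],
  [[-1.1,-3.82,0],[0,0,0],0.1],
  [[-1.1,-3.82,0],[0,0,0],0.1],
  [[-1.1,-3.82,0],[0,0,0],0.1],
  [[-1.1,-3.82,0],[0,0,0],0.1],
])

```text
t: 16.02
position: [409.9, 357.4, 276.4]
tool_rot: [3.142, 0.0, -3.141]
force: [0.9, 0.0, 0.8]
gripper_width: 47.2
grip_force: 0.0
```

Emit:
play_rows([
  [[-1.1,-3.82,0],[0,0,0],0.1],
  [[-1.1,-3.82,0],[0,0,0],0.1],
  [[-1.1,-3.82,0],[0,0,0],0.1],
  [[-1.1,-3.82,0],[0,0,0],0.1],
  [[-1.1,-3.8,0],[0,0,0],0.1],
])

```text
t: 16.43
position: [465.0, 166.5, 276.6]
tool_rot: [3.141, 0.001, -3.141]
force: [1.5, 0.1, -0.6]
gripper_width: 46.9
grip_force: 0.0
```

Emit:
play_rows([
  [[0,0,3],[0,0,0],0.1],
  [[0,0,3],[0,0,0],0.1],
  [[0,0,3],[0,0,0],0.1],
  [[0,0,1.5],[0,0,0],0.1],
  [[0,0,0],[0,0,0],0.1],
])

```text
t: 16.85
position: [463.5, 167.9, 168.7]
tool_rot: [-3.141, -0.005, 3.141]
force: [-1.2, -0.4, -0.4]
gripper_width: 47.0
grip_force: 0.0
```

Now TCP down to about 92, then close.

Emit:
play_rows([
  [[0,0,3],[0,0,0],0.1],
  [[0,0,3],[0,0,0],0.1],
  [[0,0,1],[0,0,0],0.1],
  [[0,0,0.7],[0,0,0],0.1],
  [[0,0,0],[0,0,0],0.1],
])

```text
t: 17.27
position: [465.1, 168.4, 94.3]
tool_rot: [-3.142, -0.0, -3.141]
force: [0.2, -0.4, -0.2]
gripper_width: 46.9
grip_force: 0.0
```

Emit:
play_rows([
  [[0,0,0],[0,0,0],-0.1],
  [[0,0,0],[0,0,0],-0.25],
  [[0,0,0],[0,0,0],-1],
  [[0,0,0],[0,0,0],-1],
  [[0,0,0],[0,0,0],-1],
])

```text
t: 17.68
position: [465.7, 168.6, 96.1]
tool_rot: [3.141, 0.003, -3.141]
force: [-2.9, 0.8, 12.5]
gripper_width: 28.3
grip_force: 58.3
```

Emit:
play_rows([
  [[0,0,-0.5],[0,0,0],-1],
  [[0,0,-2],[0,0,0],-1],
  [[0,0,-3.5],[0,0,0],-1],
  [[0,0,-3.5],[0,0,0],-1],
  [[0,0,0],[0,0,0],-1],
])

```text
t: 18.1
position: [467.0, 168.7, 195.8]
tool_rot: [3.14, 0.008, -3.141]
force: [1.7, 0.1, -1.2]
gripper_width: 28.7
grip_force: 59.6
```

```bash
python3 - <<'E'
from h import *
p=snap("top"); s=snap("side","side5"); st=ctrl.sense()
print(st["position"],st["force"],st["gripper_width"],st["grip_force"])
x=st["position"]; print(pix(s,[x[0],x[1],x[2]-73]))
a=np.array(p["pixels"])[205:320,305:435,::-1]; b=np.array(s["pixels"])[180:310,200:330,::-1]
cv2.imwrite("pics/c5.png",np.hstack([cv2.resize(a,(390,390)),cv2.resize(b,(390,390))]))
E
```

```text
[465.6230807  168.44129308 191.0966395 ] [-0.39565089 -0.40402161 -1.96199683] 28.143946351295284 59.53184366226196
[281.56724993 253.80436447]
```

View pics/c5.png

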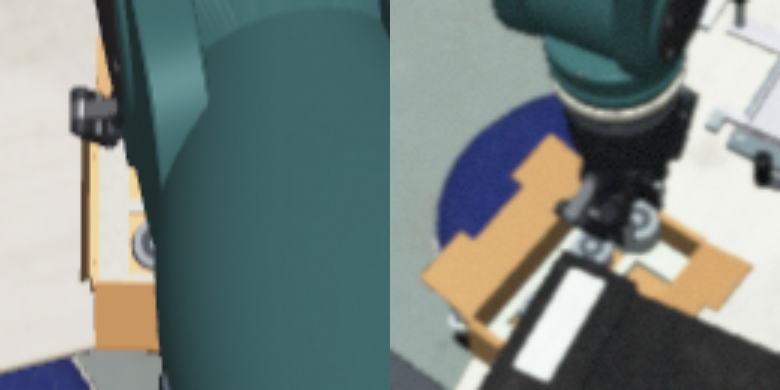

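The weight is held: width is 28 and the side view shows it in the fingers. I'll carry it to the tray at (506,428).

Emit:
play_rows([
  [[-0.51,3.25,0],[0,0,0],-1],
  [[-0.51,3.25,0],[0,0,0],-1],
  [[-0.51,3.25,0],[0,0,0],-1],
  [[-0.51,3.25,0],[0,0,0],-1],
  [[-0.51,3.25,0],[0,0,0],-1],
])

```text
t: 18.62
position: [489.9, 332.2, 188.3]
tool_rot: [-3.141, -0.002, -3.141]
force: [1.1, -0.1, -2.1]
gripper_width: 28.1
grip_force: 59.6
```

Emit:
play_rows([
  [[-0.51,3.25,0],[0,0,0],-1],
  [[-0.51,3.25,0],[0,0,0],-1],
  [[-0.51,3.25,0],[0,0,0],-1],
  [[0,0,2.5],[0,0,0],-1],
  [[0,0,2.5],[0,0,0],-1],
])

```text
t: 19.03
position: [505.8, 430.3, 138.2]
tool_rot: [3.141, 0.001, -3.139]
force: [0.0, 0.6, -2.2]
gripper_width: 28.4
grip_force: 59.7
```

Emit:
play_rows([
  [[0,0,1.5],[0,0,0],-1],
  [[0,0,0.5],[0,0,0],-1],
  [[0,0,0.4],[0,0,0],-1],
  [[0,0,0.2],[0,0,0],-1],
  [[0,0,0],[0,0,0],-1],
])

```text
t: 19.45
position: [505.9, 428.3, 113.7]
tool_rot: [3.141, 0.0, -3.142]
force: [0.0, -0.2, -0.9]
gripper_width: 28.2
grip_force: 59.7
```

Emit:
play_rows([
  [[0,0,0.2],[0,0,0],-1],
  [[0,0,0.2],[0,0,0],-1],
  [[0,0,0],[0,0,0],-1],
])

```text
t: 19.7
position: [507.3, 428.7, 112.0]
tool_rot: [3.14, 0.005, 3.141]
force: [1.6, -3.9, 15.8]
gripper_width: 28.7
grip_force: 61.7
```

Emit:
play_rows([
  [[0,0,-0.1],[0,0,0],-0.1],
  [[0,0,0],[0,0,0],0],
  [[0,0,0],[0,0,0],0.1],
  [[0,0,0],[0,0,0],0.1],
  [[0,0,-2],[0,0,0],0.1],
])

```text
t: 20.12
position: [504.4, 427.5, 127.4]
tool_rot: [-3.139, -0.004, -3.141]
force: [-0.1, 0.3, -0.8]
gripper_width: 46.5
grip_force: 0.0
```

Emit:
play_rows([
  [[0,0,-3],[0,0,0],0.1],
  [[0,0,-3],[0,0,0],0.1],
  [[1.14,-3.23,0],[0,0,0],0.1],
  [[1.14,-3.23,0],[0,0,0],0.1],
  [[1.14,-3.23,0],[0,0,0],0.1],
])

```text
t: 20.53
position: [471.0, 330.7, 190.6]
tool_rot: [3.141, 0.001, -3.14]
force: [0.7, 0.1, -0.1]
gripper_width: 47.0
grip_force: 0.0
```

Emit:
play_rows([
  [[1.14,-3.23,0],[0,0,0],0.1],
  [[1.14,-3.23,0],[0,0,0],0.1],
  [[1.14,-3.23,0],[0,0,0],0.1],
  [[1.14,-3.23,0],[0,0,0],0.1],
  [[1.14,-3.23,0],[0,0,0],0.1],
])

```text
t: 20.95
position: [413.6, 168.7, 190.4]
tool_rot: [3.142, 0.0, -3.141]
force: [1.3, 0.2, 0.2]
gripper_width: 47.0
grip_force: 0.0
```

```bash
python3 - <<'E'
from h import *
s=snap("side"); p=snap("top"); st=ctrl.sense()
print(st["position"],st["gripper_width"])
a=np.array(p["pixels"])[185:310,195:430,::-1]; b=np.array(s["pixels"])[180:310,200:400,::-1]
cv2.imwrite("pics/c6.png",np.hstack([cv2.resize(a,(400,213)),cv2.resize(b,(328,213))]))
E
```

```text
[412.728117   166.93592023 190.48381445] 47.233368447133586
```

View pics/c6.png

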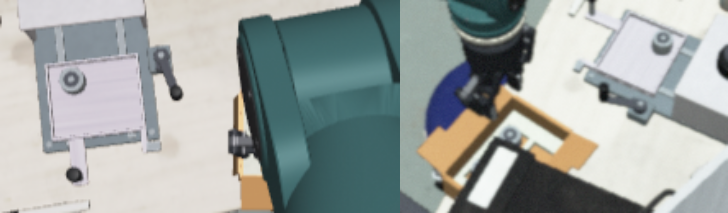

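The first weight stands on the tray, at crop (72,80). Picking the second, near-left.

Emit:
play_rows([
  [[-0.2,0.25,3],[0,0,0],0.1],
  [[0,0,3],[0,0,0],0.1],
  [[0,0,2],[0,0,0],0.1],
  [[0,0,1],[0,0,0],0.1],
  [[0,0,0.6],[0,0,0],0.1],
])

```text
t: 21.47
position: [416.1, 172.6, 93.1]
tool_rot: [-3.141, -0.002, -3.141]
force: [-0.1, 0.2, 0.5]
gripper_width: 46.8
grip_force: 0.0
```

Emit:
play_rows([
  [[0,0,0],[0,0,0],0.1],
  [[0,0,0],[0,0,0],-0.1],
  [[0,0,0],[0,0,0],-0.25],
  [[0,0,0],[0,0,0],-1],
  [[0,0,0],[0,0,0],-1],
])

```text
t: 21.88
position: [417.1, 172.2, 95.5]
tool_rot: [-3.141, 0.002, -3.142]
force: [-1.7, -4.9, 8.6]
gripper_width: 28.9
grip_force: 58.4
```

Emit:
play_rows([
  [[0,0,-0.5],[0,0,0],-1],
  [[0,0,-2],[0,0,0],-1],
  [[0,0,-3.5],[0,0,0],-1],
  [[0,0,-3.5],[0,0,0],-1],
  [[0,0,0],[0,0,0],-1],
])

```text
t: 22.3
position: [418.6, 173.0, 195.5]
tool_rot: [3.14, 0.008, -3.141]
force: [0.6, 0.3, -1.9]
gripper_width: 28.6
grip_force: 59.7
```

Emit:
play_rows([
  [[-0.57,3.13,0],[0,0,0],-1],
  [[-0.57,3.13,0],[0,0,0],-1],
  [[-0.57,3.13,0],[0,0,0],-1],
  [[-0.57,3.13,0],[0,0,0],-1],
  [[-0.57,3.13,0],[0,0,0],-1],
])

```text
t: 22.72
position: [445.0, 330.6, 190.0]
tool_rot: [3.141, 0.001, -3.141]
force: [0.9, 0.4, -0.9]
gripper_width: 28.5
grip_force: 59.7
```

Emit:
play_rows([
  [[-0.57,3.13,0],[0,0,0],-1],
  [[-0.57,3.13,0],[0,0,0],-1],
  [[-0.57,3.13,0],[0,0,0],-1],
  [[0,0,2.5],[0,0,0],-1],
  [[0,0,2.5],[0,0,0],-1],
])

```text
t: 23.13
position: [462.8, 425.1, 140.0]
tool_rot: [3.139, 0.003, -3.139]
force: [-1.2, 0.0, -3.4]
gripper_width: 28.8
grip_force: 59.9
```

Emit:
play_rows([
  [[0,0,1.5],[0,0,0],-1],
  [[0,0,0.6],[0,0,0],-1],
  [[0,0,0.4],[0,0,0],-1],
  [[0,0,0.2],[0,0,0],-1],
  [[0,0,0],[0,0,0],-1],
])

```text
t: 23.55
position: [462.4, 422.9, 113.1]
tool_rot: [3.141, 0.001, -3.142]
force: [0.6, 0.4, -1.8]
gripper_width: 28.4
grip_force: 59.9
```

Emit:
play_rows([
  [[0,0,0.15],[0,0,0],-1],
  [[0,0,0],[0,0,0],-0.1],
  [[0,0,0],[0,0,0],0.1],
  [[0,0,0],[0,0,0],0.1],
  [[0,0,-2],[0,0,0],0.1],
])

```text
t: 23.97
position: [461.1, 422.0, 128.5]
tool_rot: [-3.139, -0.004, -3.141]
force: [-0.6, -0.2, 0.1]
gripper_width: 47.0
grip_force: 0.0
```

Emit:
play_rows([
  [[0,0,-3],[0,0,0],0.1],
  [[0,0,-3],[0,0,0],0.1],
  [[0.53,-3.54,0],[0,0,0],0.1],
  [[0.53,-3.54,0],[0,0,0],0.1],
  [[0.53,-3.54,0],[0,0,0],0.1],
])

```text
t: 24.38
position: [446.0, 315.8, 191.5]
tool_rot: [3.141, 0.001, -3.14]
force: [1.0, -1.4, -0.5]
gripper_width: 46.8
grip_force: 0.0
```

```bash
python3 - <<'E'
from h import *
p=snap("top"); s=snap("side"); st=ctrl.sense()
print(st["position"],st["gripper_width"])
a=np.array(p["pixels"])[185:310,195:430,::-1]; b=np.array(s["pixels"])[180:310,200:400,::-1]
cv2.imwrite("pics/c7.png",np.hstack([cv2.resize(a,(470,250)),cv2.resize(b,(330,250))]))
E
```

```text
[445.19031954 313.08802279 191.46584873] 46.979075255910445
```

View pics/c7.png

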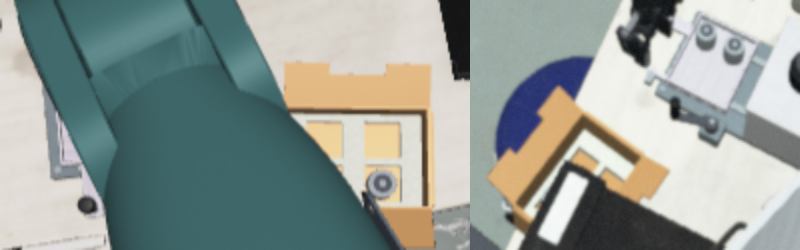

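Two weights stand on the tray, and the third is still in its pocket at (386,276). Picking it.

Emit:
play_rows([
  [[0.5,-3.48,0],[0,0,0],0.1],
  [[0.5,-3.48,0],[0,0,0],0.1],
  [[0.5,-3.48,0],[0,0,0],0.1],
  [[0.5,-3.48,0],[0,0,0],0.1],
  [[0.5,-3.48,0],[0,0,0],0.1],
])

```text
t: 24.9
position: [421.0, 141.5, 191.2]
tool_rot: [3.141, 0.001, -3.141]
force: [0.8, 0.1, 0.0]
gripper_width: 46.7
grip_force: 0.0
```

Emit:
play_rows([
  [[0.5,-3.48,0],[0,0,0],0.1],
  [[0,0,0],[0,0,0],0.1],
  [[0,0,3],[0,0,0],0.1],
  [[0,0,3],[0,0,0],0.1],
  [[0,0,0],[0,0,0],0.1],
])

```text
t: 25.32
position: [414.6, 107.7, 127.8]
tool_rot: [-3.141, -0.005, 3.141]
force: [-2.0, 0.6, -0.3]
gripper_width: 46.8
grip_force: 0.0
```

Emit:
play_rows([
  [[0,-0.25,1.5],[0,0,0],0.1],
  [[0,0,1.5],[0,0,0],0.1],
  [[0,0,0.7],[0,0,0],0.1],
  [[0,0,0],[0,0,0],0.1],
  [[0,0,0],[0,0,0],-0.1],
])

```text
t: 25.73
position: [416.6, 105.6, 94.7]
tool_rot: [3.142, 0.0, -3.141]
force: [-0.3, 0.2, 0.4]
gripper_width: 38.5
grip_force: 0.0
```

Emit:
play_rows([
  [[0,0,0],[0,0,0],-0.25],
  [[0,0,0],[0,0,0],-1],
  [[0,0,0],[0,0,0],-1],
  [[0,0,0],[0,0,0],-1],
])

```text
t: 26.07
position: [416.8, 105.6, 95.3]
tool_rot: [3.141, 0.002, -3.141]
force: [-3.7, 1.1, 13.5]
gripper_width: 28.6
grip_force: 58.1
```

Emit:
play_rows([
  [[0,0,-0.5],[0,0,0],-1],
  [[0,0,-2],[0,0,0],-1],
  [[0,0,-3.5],[0,0,0],-1],
  [[0,0,-3.5],[0,0,0],-1],
  [[0,0,0],[0,0,0],-1],
])

```text
t: 26.48
position: [418.2, 105.5, 194.8]
tool_rot: [3.141, 0.008, -3.141]
force: [2.2, 0.7, -0.3]
gripper_width: 28.3
grip_force: 59.7
```

Emit:
play_rows([
  [[-0.93,3.26,0],[0,0,0],-1],
  [[-0.93,3.26,0],[0,0,0],-1],
  [[-0.93,3.26,0],[0,0,0],-1],
  [[-0.93,3.26,0],[0,0,0],-1],
  [[-0.93,3.26,0],[0,0,0],-1],
])

```text
t: 26.9
position: [462.8, 270.0, 189.5]
tool_rot: [3.142, 0.0, -3.141]
force: [1.1, 0.4, -2.0]
gripper_width: 28.4
grip_force: 59.7
```

Emit:
play_rows([
  [[-0.93,3.26,0],[0,0,0],-1],
  [[-0.93,3.26,0],[0,0,0],-1],
  [[-0.93,3.26,0],[0,0,0],-1],
  [[0,0,2.5],[0,0,0],-1],
  [[0,0,2.5],[0,0,0],-1],
])

```text
t: 27.32
position: [491.5, 368.4, 139.4]
tool_rot: [3.14, 0.003, -3.139]
force: [0.3, -0.8, -3.8]
gripper_width: 28.4
grip_force: 59.9
```

Emit:
play_rows([
  [[0,0,1.3],[0,0,0],-1],
  [[0,0,0.6],[0,0,0],-1],
  [[0,0,0.4],[0,0,0],-1],
  [[0,0,0.2],[0,0,0],-1],
  [[0,0,0],[0,0,0],-1],
])

```text
t: 27.73
position: [490.9, 366.1, 114.5]
tool_rot: [3.141, 0.001, 3.142]
force: [-0.4, 0.0, -1.2]
gripper_width: 28.4
grip_force: 59.9
```

Emit:
play_rows([
  [[0,0,0.25],[0,0,0],-1],
  [[0,0,0],[0,0,0],-0.2],
  [[0,0,0],[0,0,0],-0.05],
  [[0,0,0],[0,0,0],-0.05],
  [[0,0,-2],[0,0,0],-0.05],
])

```text
t: 28.15
position: [489.5, 365.4, 129.1]
tool_rot: [-3.14, -0.004, -3.142]
force: [-0.9, 0.1, -0.5]
gripper_width: 40.8
grip_force: 0.0
```

Emit:
play_rows([
  [[0,0,-3.5],[0,0,0],0.1],
  [[0,0,-3.5],[0,0,0],0.1],
  [[2.67,1.25,0],[0,0,0],0.1],
  [[2.67,1.25,0],[0,0,0],0.1],
  [[2.67,1.25,0],[0,0,0],0.1],
])

```text
t: 28.57
position: [410.0, 403.9, 202.2]
tool_rot: [3.141, 0.001, 3.141]
force: [-0.1, 0.0, -0.5]
gripper_width: 46.9
grip_force: 0.0
```

Emit:
play_rows([
  [[2.67,1.25,0],[0,0,0],0.1],
  [[0,0,0],[0,0,0],0.1],
])

```text
t: 28.73
position: [379.9, 417.4, 201.9]
tool_rot: [3.141, -0.001, -3.138]
force: [1.3, 1.0, 0.2]
gripper_width: 47.0
grip_force: 0.0
```

```bash
python3 - <<'E'
from h import *
p=snap("top"); s=snap("side"); st=ctrl.sense()
print(st["position"],st["gripper_width"],find(s,"tray_knob"),find(s,"lever_knob"),find(p,"tray_knob"))
a=np.array(p["pixels"])[185:310,195:430,::-1]; b=np.array(s["pixels"])[140:300,200:430,::-1]
cv2.imwrite("pics/c8.png",np.hstack([cv2.resize(a,(400,280)),cv2.resize(b,(400,280))]))
E
```

```text
[383.14647867 416.56898946 201.90293939] 46.74904425443523 [(0.7, [386.0, 414.0, 75.0])] [(0.51, [491.0, 298.0, 56.0])] []
```

View pics/c8.png

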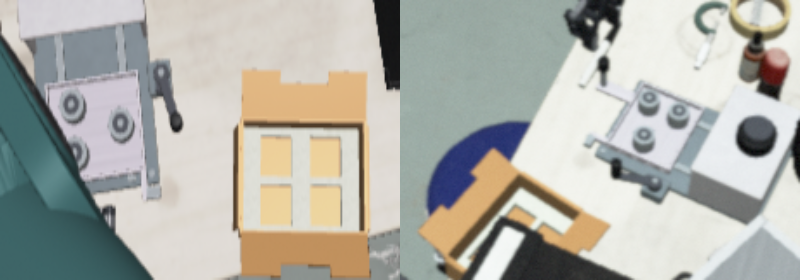

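All three weights stand on the tray and the carton is empty. Next I'll grip the tray knob and push it home.

Emit:
play_rows([
  [[-0.1,-0.15,3],[0,0,0],0.1],
  [[0,0,3],[0,0,0],0.1],
  [[0,0,1.5],[0,0,0],0.1],
  [[0,0,0],[0,0,0],0.1],
  [[0,0,0],[0,0,0],-0.4],
])

```text
t: 29.4
position: [385.3, 414.2, 126.3]
tool_rot: [-3.141, -0.001, 3.141]
force: [-0.3, -0.4, -0.4]
gripper_width: 36.2
grip_force: 0.0
```

Emit:
play_rows([
  [[0,0,0],[0,0,0],-0.6],
  [[0,0,0],[0,0,0],-0.8],
  [[0,0,0],[0,0,0],-1],
  [[0,0,0],[0,0,0],-1],
])

```text
t: 29.73
position: [385.7, 416.0, 128.0]
tool_rot: [3.138, 0.002, -3.141]
force: [0.2, 8.2, -3.2]
gripper_width: 16.1
grip_force: 58.7
```

Emit:
play_rows([
  [[-0.4,0.1,0],[0,0,0],-1],
  [[-0.9,0.11,0],[0,0,0],-1],
  [[-1.2,0.14,0],[0,0,0],-1],
  [[-1.2,0.14,0],[0,0,0],-1],
  [[-1.2,0.14,0],[0,0,0],-1],
])

```text
t: 30.15
position: [434.7, 422.5, 128.0]
tool_rot: [3.137, 0.001, -3.141]
force: [-3.3, 12.2, -2.4]
gripper_width: 15.8
grip_force: 59.0
```

Emit:
play_rows([
  [[-1.2,0.14,0],[0,0,0],-1],
  [[-1.2,0.14,0],[0,0,0],-1],
  [[-1.2,0.14,0],[0,0,0],-1],
  [[-1.2,0.14,0],[0,0,0],-1],
  [[-1.2,0.14,0],[0,0,0],-1],
])

```text
t: 30.57
position: [494.6, 430.4, 128.0]
tool_rot: [3.135, 0.001, -3.14]
force: [-4.3, 19.7, -4.3]
gripper_width: 15.7
grip_force: 59.0
```

Emit:
play_rows([
  [[-1.0,0.12,0],[0,0,0],-1],
  [[-0.6,0.07,0],[0,0,0],-1],
  [[0,0,0],[0,0,0],-1],
])

```text
t: 30.82
position: [511.4, 432.7, 128.0]
tool_rot: [3.134, 0.002, -3.14]
force: [-2.2, 20.3, -4.2]
gripper_width: 16.2
grip_force: 59.1
```

Emit:
play_rows([
  [[-0.2,0.1,0],[0,0,0],-1],
  [[-0.2,0.05,0],[0,0,0],-1],
  [[-0.1,0,0],[0,0,0],-1],
  [[0,0,0],[0,0,0],-1],
])

```text
t: 31.15
position: [513.5, 433.2, 128.0]
tool_rot: [3.137, -0.002, -3.139]
force: [-13.1, 13.4, 4.1]
gripper_width: 16.5
grip_force: 60.0
```

The tray is at its home stop. I'll release it and cage the lever knob at about (489,296).

Emit:
play_rows([
  [[0.1,0,0],[0,0,0],-0.3],
  [[0,0,0],[0,0,0],0],
  [[0,0,0],[0,0,0],0],
  [[0,0,-3.5],[0,0,0],0],
  [[0,0,-4],[0,0,0],-0.15],
])

```text
t: 31.57
position: [513.1, 430.4, 200.6]
tool_rot: [-3.139, -0.004, 3.141]
force: [0.2, 0.8, 0.8]
gripper_width: 36.5
grip_force: 0.0
```

Emit:
play_rows([
  [[0.6,-3.45,0],[0,0,0],-0.15],
  [[0.6,-3.45,0],[0,0,0],-0.15],
  [[0.6,-3.45,0],[0,0,0],-0.15],
  [[0.6,-3.35,0],[0,0,0],-0.15],
  [[0,0,0],[0,0,0],-0.15],
])

```text
t: 31.98
position: [488.9, 289.9, 202.3]
tool_rot: [-3.14, 0.0, 3.139]
force: [1.5, -0.2, 1.4]
gripper_width: 36.6
grip_force: 0.0
```

```bash
python3 - <<'E'
from h import *
p=snap("top"); s=snap("side"); st=ctrl.sense()
print(st["position"],st["gripper_width"])
for q in (p,s): print(find(q,"tray_knob"),find(q,"lever_knob"))
E
```

```text
[490.25032521 293.33675321 202.33374999] 36.58590977287407
[(0.95, [516.0, 434.0, 74.0])] []
[(0.83, [510.0, 433.0, 75.0])] [(0.68, [489.0, 298.0, 53.0])]
```

Emit:
play_rows([
  [[0,0.2,3.5],[0,0,0],-0.15],
  [[0,0,3.5],[0,0,0],-0.15],
  [[0,0,1.5],[0,0,0],-0.15],
  [[0,0,0],[0,0,0],-0.15],
  [[0,0.8,0],[0,0,0],-0.15],
])

```text
t: 32.7
position: [489.7, 304.3, 116.2]
tool_rot: [-3.141, -0.001, -3.142]
force: [1.2, 0.6, 1.3]
gripper_width: 36.5
grip_force: 0.0
```

Emit:
play_rows([
  [[0.2,0.7,0],[0,0,0],-0.15],
  [[0.2,0.7,0],[0,0,0],-0.15],
  [[0,0.7,0],[0,0,0],-0.15],
  [[0,0.7,0],[0,0,0],-0.15],
  [[-0.2,0.7,0],[0,0,0],-0.15],
])

```text
t: 33.12
position: [487.7, 340.4, 117.0]
tool_rot: [3.141, 0.001, -3.141]
force: [-1.0, -2.2, -0.2]
gripper_width: 36.6
grip_force: 1.0
```

Emit:
play_rows([
  [[-0.3,0.65,0],[0,0,0],-0.15],
  [[-0.4,0.6,0],[0,0,0],-0.15],
  [[-0.5,0.55,0],[0,0,0],-0.15],
  [[-0.5,0.5,0],[0,0,0],-0.15],
  [[-0.3,0.3,0],[0,0,0],-0.15],
])

```text
t: 33.53
position: [508.7, 366.0, 116.3]
tool_rot: [3.141, 0.0, -3.141]
force: [-1.0, -2.1, 1.3]
gripper_width: 36.1
grip_force: 0.9
```

Emit:
play_rows([
  [[-0.1,0.2,0],[0,0,0],-0.15],
  [[-0.1,0.2,0],[0,0,0],-0.15],
  [[0,0,0],[0,0,0],-0.15],
])

```text
t: 33.78
position: [510.9, 369.0, 116.3]
tool_rot: [-3.14, 0.002, 3.141]
force: [2.4, -4.8, -1.5]
gripper_width: 36.4
grip_force: 2.4
```

Emit:
play_rows([
  [[-0.1,0.15,0],[0,0,0],-0.15],
  [[0,0.15,0],[0,0,0],-0.15],
  [[0,0,0],[0,0,0],-0.15],
])

```text
t: 34.03
position: [512.2, 370.9, 116.3]
tool_rot: [-3.138, 0.003, 3.14]
force: [9.1, -12.6, -2.6]
gripper_width: 36.0
grip_force: 6.6
```

The lever is at its locked stop. I'll back off, lift, move clear and check.

Emit:
play_rows([
  [[0.2,-0.8,0],[0,0,0],-0.15],
  [[0,0,-3.5],[0,0,0],-0.15],
  [[0,0,-3.5],[0,0,0],-0.15],
  [[0,0,-3.5],[0,0,0],-0.15],
  [[3,0,-2],[0,0,0],-0.15],
])

```text
t: 34.45
position: [482.5, 364.5, 244.7]
tool_rot: [3.139, 0.005, 3.14]
force: [0.4, 1.7, -0.3]
gripper_width: 36.4
grip_force: 0.0
```

Emit:
play_rows([
  [[3.5,3,0],[0,0,0],-0.15],
  [[3.5,4,0],[0,0,0],-0.15],
  [[3,4,0],[0,0,0],-0.15],
  [[1,4,0],[0,0,0],-0.15],
  [[0,0,0],[0,0,0],-0.15],
])

```text
t: 34.87
position: [382.1, 501.1, 241.4]
tool_rot: [3.139, -0.0, -3.137]
force: [-0.1, 0.1, -0.6]
gripper_width: 36.1
grip_force: 0.0
```

```bash
python3 - <<'E'
from h import *
p=snap("top"); s=snap("side")
for q in (p,s):
  for t in "tray_knob lever_knob lever_hinge flap_near_edge flap_far_edge glue_bottle oil_dropper micrometer marker_pen signal_box".split(): print(t,find(q,t))
a=np.array(p["pixels"])[140:310,180:430,::-1]; b=np.array(s["pixels"])[140:300,200:430,::-1]
cv2.imwrite("pics/c9.png",np.hstack([cv2.resize(a,(400,280)),cv2.resize(b,(400,280))]))
E
```

```text
tray_knob [(0.69, [516.0, 429.0, 74.0])]
lever_knob [(0.59, [509.0, 359.0, 54.0])]
lever_hinge [(0.58, [543.0, 317.0, 53.0])]
flap_near_edge [(0.67, [358.0, 136.0, 72.0])]
flap_far_edge [(0.92, [523.0, 136.0, 63.0])]
glue_bottle [(0.95, [591.0, 554.0, 1.0])]
oil_dropper [(0.81, [550.0, 576.0, 2.0])]
micrometer [(0.6, [447.0, 596.0, 1.0])]
marker_pen [(0.42, [341.0, 472.0, 2.0])]
signal_box [(0.78, [466.0, -121.0, 1.0])]
tray_knob [(0.6, [510.0, 433.0, 72.0])]
lever_knob [(0.5, [506.0, 361.0, 58.0])]
lever_hinge [(0.74, [547.0, 573.0, 3.0])]
flap_near_edge [(0.57, [354.0, 137.0, 65.0])]
flap_far_edge [(0.69, [529.0, 136.0, 59.0])]
glue_bottle [(0.87, [592.0, 551.0, -4.0])]
oil_dropper [(0.62, [547.0, 569.0, 0.0])]
micrometer []
marker_pen [(0.74, [342.0, 474.0, -4.0])]
signal_box [(0.92, [467.0, -125.0, -2.0])]
```

View pics/c9.png

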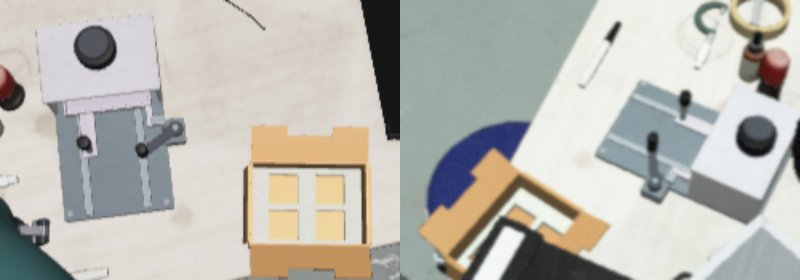

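The tray is home, the lever is back in its starting position, both flaps are folded back, the carton is empty and the bystanders haven't moved. Handing in.

```bash
python3 -c "
from h import *
print(ctrl.job_done())"
```

```text
the job is handed in; nothing more can be done
None
```

I handed the job in: all three weights found in the carton are on the tray, the tray is home and locked, both flaps are folded back and the bystanders are where they started; no verdict came back.

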